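Snap the open catch on a lens case and tug-test its lid

TASK

Three like grey instrument cases stand on the packing bench, and one of them has been left with its steel catch standing up. Snap that catch shut, flat over the lid, then take that lid's knob and tug it up until the lid comes up against the catch, to prove that it holds. Let the lid settle shut again and let go.

Things in the scene. Friction and masses are not known exactly. Their poses are not given: they have to be found in the camera images.
- case_a_catch (a joint): Angle (rad) of the one open steel catch: 0 = shut, level over the lid; larger = up (starts 0.65 to 0.85, stops at 1.15). Its pivot lies across the case at the front (-x) edge, 93 mm above the bench; the lever leans inward over the lid, so a push straight down on its end closes it. A spring resists with up to 8 N, then below 0.25 rad snaps it to 0 and holds. The two like cases' catches lie flat.
- case_a_tab (a point): Centre of the free-turning steel roller (12 mm across, 36 mm long) at that catch's end, 50 mm from the pivot; x along the lever away from the pivot, y along the pivot, z out of the lever's upper face. The lever is 24 mm wide, 6 mm thick. The roller travels 12 to 18 mm away from the pivot (case +x) as the catch closes. Shut, the roller's top is 102 mm, the lever's 96 mm above the bench.
- case_a_lid (a joint): Angle (rad) of that case's lid: 0 = shut, larger = open. Hinged along the case's far (+x) edge, 93 mm from the knob's axis and 66 mm above the bench. With the catch shut the lid still has play: it rises to about 0.06 rad (5 to 6 mm at the knob), where the catch stops it firmly. It falls back to 0 when let down.
- case_a_knob (a point): Centre of the black round upright knob on that lid, 24 mm across, 40 mm tall, on the lid's flat top; 20 mm above the lid's top, 100 mm above the bench when shut. x points to the lid's hinge, y across the case, z up. The catch's pivot is 85 mm from the knob's axis towards -x. The case is fixed, 170 (x) by 130 mm, lid top 80 mm high; the next cases may be 20 mm away.

How it is judged:
By the outcome, as a careful person would: the job done as asked, in the order asked, and still so for the second after the job is handed in, with the robot touching nothing.
It also fails if it takes over 45 s, if anything falls off the work surface, if the arm or the gripper's body presses on something with over 40 N, if the wrist force passes 120 N, or if a joint passes its speed limit or range.

ROBOT

A 6-joint arm with a two-finger parallel gripper is mounted at the origin on the work surface. World frame = base frame: x ahead of the robot, y to its left, z up, the work surface at z = 0. Lengths are in m, angles in rad, forces in N, time in s.
With the tool pointing down it reaches from about 0.35 to 0.775 m from the base axis. Payload 7.3 kg.
Tool frame: the origin (TCP) lies at the very end of the fingers, on their centre line; the grasp point (between the pads) lies 19 mm behind it; x points along the fingers, y is the direction in which the jaws open and shut, and the axes are right-handed (so a half turn about x gives the same grasp; the last joint's range is limited). The gripper opens to 92 mm and grips with 3 to 60 N. Pads are 19 mm wide; open, the fingers measure 130 mm over their backs; the gripper's body (75 mm by 190 mm) begins 47 mm behind the grasp point.
Start: joints at [-1.494, 0.342, 1.524, -0, 1.275, -0.146], TCP at [0.116, -0.512, 0.19] pointing down, gripper open.
Joint ranges: [-2.53, 2.53], [-0.77, 2.02], [0.04, 2.7], [-1, 4.14], [0.28, 2.66], [-3.11, 3.11]. Speed limits (rad/s): [2.57, 2.57, 3.14, 3.14, 3.14, 3.14].

INTERFACE

Orientations are given as [roll, pitch, yaw] about the fixed x, y, z axes, in that order (R = Rz(yaw) Ry(pitch) Rx(roll)).
In Python, from cell import observe, vision, job gives the robot as it stands.
- The arm moves only by the tool send_rows, never from a script. Its argument "motion" is a list of rows, each an object with "hand": the opening, from -1 (shut) to 1 (fully open), so that 0 is half open; "slide": the shift along the tool's x, y, z in mm, a list of three; "spin": the turn about the tool's x in rad. In form: [{"hand": hand, "slide": [tx, ty, tz], "spin": spin}, ...]. A call has 1 to 8 rows; each row shifts and turns the pose as measured when the row begins, along the tool's axes as they then stand; what a row does not reach is not made up. A row lasts 1/10 s, in which the tool goes at most 50 mm and 8.59 degrees, less where a joint would pass 70% of its speed; a pose out of reach is approached as far as the arm can. A call with a gripper value outside its range is refused whole. The fingers move at their own pace and stop on an object; "grip_force" is the grip in N (left out, the last holds). Time passes only in rows, so rows that do not move let the fingers close. It gives the time, the measured TCP pose, the force and the opening at its end, in the units of the state.
- observe(): the state, without advancing time (a new reading comes with each control period).
- vision.read_camera(name): name is "scene" or "top"; returns a dict with "pixels" (400x640x3 uint8, blue, green, red), "range_z" (400x640 float32, m along the optical axis (not along the pixel's ray), 0 where there is no reading), "fx", "fy", "cx", "cy" (pixels), "world_from_camera" (4x4, takes a point from camera to world coordinates). Camera axes: x right, y down, z forward; pixel columns grow to the right and rows downward; lengths in m; the calibration is good to about 2 mm. A picture is of the moment at which its call begins.
- job.hand_in(): hands the job in, once; it reports no verdict.
Trained networks look in a picture, given as the dict that the camera call returned (one of the last four; its "shot" number tells which), for a name from the list of things; names that differ only in an ending like _2 or _b are one class to them, and where a whole thing is asked for, a point or a joint stands for the part that bears it (a point fixed in the world has none). Each returns a list of dicts, best first, with "conf" (0 to 1); they miss things now and then, are a little off and sometimes report something else, mostly with a low value. They report only what shows in the picture. A call takes as long as a camera call.
- vision.search_frame(picture, thing): "uv" ([column, row] in pixels, amid what is visible of it).
- vision.cut_out(picture, thing): "mask" (400x640 bool, what is visible of it) and "uv" ([column, row] in pixels, amid what is visible of it).
The state is a dict: "time": time; "qpos": joint angles; "qvel": joint speeds; "joint_efforts": joint torques, N m; "tool_pos": TCP position; "tool_rot": TCP orientation; "contact_force": force on the tool from outside, world axes, zero at the start; "torque": the same for the moment, N m; "opening": finger opening in m.
Only numpy, scipy, OpenCV 4.12 (cv2) and the standard library are available. Lean on these libraries where they do the work, as an engineer would, in place of code of your own. Each camera call takes 0.05 s, during which the arm holds its last target.

## Working session

There is one attempt and no reset: what is moved stays moved. The work goes in short steps, Python scripts to look and compute and a tool call to move; the robot and the scene stay as the last step left them, time stands still between calls to the robot, and variables do not carry over. Pictures are saved under pics/ and viewed, and the job is handed in when it is done.

Besides the shell and the picture viewer there is one more tool, called after ">>>" as name(argument=value, ...), one argument or row to a line, values as JSON. send_rows: Moves the arm, as the interface text tells. Its arguments: {"type":"object","properties":{"motion":{"type":"array","items":{"type":"object","properties":{"hand":{"type":"number"},"slide":{"type":"array","items":{"type":"number"}},"spin":{"type":"number"}}}},"grip_force":{"type":"number"}},"required":["motion"]}

```bash
mkdir -p pics; ls
python3 - <<'E'
from cell import observe, vision, job
import cv2
print(observe())
for n in ("scene","top"):
    p=vision.read_camera(n)
    cv2.imwrite(f"pics/{n}0.png",p["pixels"])
    import numpy as np
    np.savez(f"pics/{n}0.npz",d=p["range_z"],T=p["world_from_camera"],k=[p["fx"],p["fy"],p["cx"],p["cy"]])
    print(n,p["world_from_camera"],p["fx"],p["cx"],p["cy"])
    for t in ("case_a_catch","case_a_tab","case_a_lid","case_a_knob"):
        print(t,[(np.round(r["uv"]),round(r["conf"],2)) for r in vision.search_frame(p,t)])
print(observe()["time"])
E
```

```text
pics
{'time': 0.0, 'qpos': array([-1.49402221e+00,  3.42755895e-01,  1.52502728e+00,  1.65948226e-05,
        1.27538278e+00, -1.46003971e-01]), 'qvel': array([-1.26399942e-03, -1.88910423e-03, -9.44027740e-05, -1.30862736e-03,
        1.91176496e-03,  1.03149927e-03]), 'joint_efforts': array([-1.76540649e-03, -4.31245565e+01, -2.44220263e+01,  7.16583082e-02,
        5.58322587e-02, -9.73074975e-05]), 'tool_pos': array([ 0.11598272, -0.51155268,  0.18912421]), 'tool_rot': array([-1.72688597,  1.56922294,  1.63747993]), 'contact_force': array([-0.10818801,  0.06157174, -0.16865008]), 'torque': array([ 0.00070753, -0.02482305, -0.06954298]), 'opening': 0.09204886607413297}
scene [[-0.78595136  0.46989853 -0.40184055  0.99251047]
 [ 0.6182174   0.60709806 -0.49923862  0.54488061]
 [ 0.00936513 -0.64080209 -0.76764899  0.9866387 ]
 [ 0.          0.          0.          1.        ]] 518.5393133896471 322.11895589058236 196.57069508162397
case_a_catch [(array([340., 202.]), 0.66)]
case_a_tab [(array([339., 200.]), 0.45)]
case_a_lid [(array([304., 220.]), 0.61)]
case_a_knob [(array([307., 220.]), 0.92)]
top [[ 0.02988145 -0.98867476  0.14706908  0.37971519]
 [-0.99943826 -0.02731916  0.01941195 -0.01540471]
 [-0.0151743  -0.14756652 -0.98893572  1.27201736]
 [ 0.          0.          0.          1.        ]] 427.44231763502717 313.6832216243076 199.16117693933919
case_a_catch [(array([315., 216.]), 0.64)]
case_a_tab [(array([315., 214.]), 0.75)]
case_a_lid [(array([323., 193.]), 0.8)]
case_a_knob [(array([325., 194.]), 0.63)]
0.5
```

View pics/scene0.png

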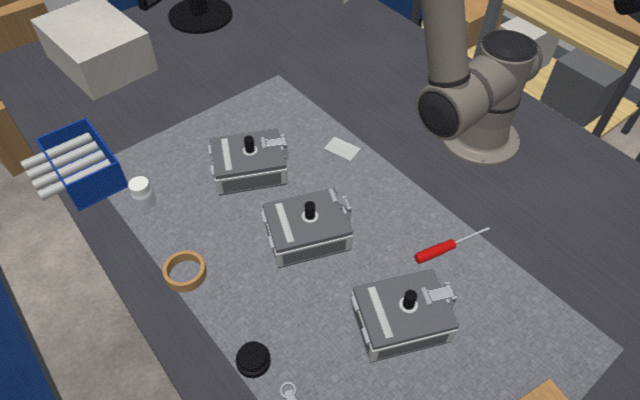

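View pics/top0.png

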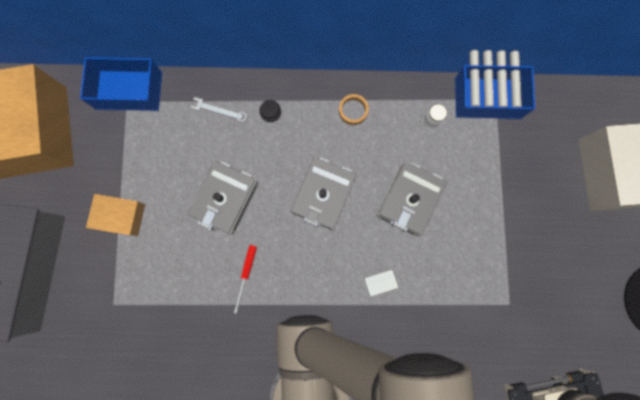

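The middle case has its catch standing up: scene about (346,203), top about (312,217). Both neighbours' catches lie flat. Next I'll measure the middle case.

```bash
cat > h.py <<'E'
import numpy as np,cv2
def cloud(n):
    z=np.load(f"pics/{n}.npz");d=z["d"];fx,fy,cx,cy=z["k"];T=z["T"]
    v,u=np.mgrid[:400,:640]
    P=np.stack([(u-cx)/fx*d,(v-cy)/fy*d,d],-1)@T[:3,:3].T+T[:3,3]
    P[d==0]=np.nan
    return P
E
python3 - <<'E'
from h import *
for n,u0,v0,u1,v1 in (("scene0",250,180,360,270),("top0",285,150,362,235)):
    P=cloud(n)[v0:v1,u0:u1].reshape(-1,3)
    P=P[np.isfinite(P[:,0])]
    print(n,"bench z",np.median(P[np.abs(P[:,2])<.02][:,2]))
    L=P[(P[:,2]>.072)&(P[:,2]<.088)]
    r=cv2.minAreaRect((L[:,:2]*1000).astype(np.float32)); print("lid",len(L),np.median(L[:,2]),r)
    K=P[(P[:,2]>.09)]
    for lo,hi in((.09,.1),(.1,.11),(.11,.115),(.115,.13),(.13,.2)):
        Q=K[(K[:,2]>lo)&(K[:,2]<=hi)]; print(lo,len(Q)); print(np.round(Q[::max(1,len(Q)//14)],4).tolist())
for n,(x,y) in (("scene0",(310,200)),("top0",(318,195))):
    im=cv2.imread(f"pics/{n}.png"); c=im[y-50:y+50,x-60:x+60]
    cv2.imwrite(f"pics/{n}_z.png",cv2.resize(c,None,fx=6,fy=6,interpolation=cv2.INTER_CUBIC))
E
```

```text
scene0 bench z 0.0014773764188550365
lid 3599 0.08053603103513729 ((577.8465576171875, -17.803443908691406), (136.65756225585938, 188.1765594482422), 68.5042953491211)
0.09 78
[[0.485, -0.0007, 0.0996], [0.4882, 0.0032, 0.0986], [0.4936, 0.0097, 0.0984], [0.4947, 0.0145, 0.0969], [0.4951, 0.0219, 0.0974], [0.4976, 0.0282, 0.0985], [0.5031, 0.025, 0.0925], [0.5053, 0.0275, 0.0932], [0.5041, 0.0296, 0.0907], [0.5855, -0.0193, 0.0979], [0.5838, -0.0143, 0.0981], [0.5855, -0.0195, 0.0906], [0.58, -0.0086, 0.0974], [0.5852, -0.0163, 0.0901], [0.5787, -0.0067, 0.0947], [0.5821, -0.0059, 0.0947]]
0.1 77
[[0.4918, -0.0031, 0.1023], [0.4872, 0.0019, 0.1002], [0.5007, 0.0072, 0.1083], [0.4974, 0.0071, 0.1022], [0.502, 0.0126, 0.104], [0.4992, 0.0162, 0.102], [0.5108, 0.0195, 0.107], [0.5114, 0.0204, 0.1048], [0.5018, 0.0261, 0.1031], [0.5051, 0.0299, 0.1024], [0.5673, -0.0073, 0.1063], [0.5671, -0.0075, 0.1025], [0.5794, -0.0093, 0.1068], [0.5868, -0.0138, 0.1045], [0.5791, -0.0062, 0.1061], [0.5794, -0.0057, 0.1034]]
0.11 31
[[0.5037, -0.0032, 0.1109], [0.5052, 0.002, 0.1135], [0.5074, 0.0081
[... 2802 characters left out ...]
, 0.126], [0.5713, -0.0067, 0.1193], [0.5718, -0.0258, 0.1198], [0.569, -0.0204, 0.1189], [0.5663, -0.0178, 0.1182], [0.5633, -0.0151, 0.119], [0.5603, -0.0207, 0.1212], [0.5173, 0.0079, 0.1297], [0.5133, 0.0189, 0.1153], [0.5129, -0.0002, 0.1232], [0.5105, 0.0051, 0.1195], [0.5078, -0.0004, 0.1202], [0.5026, -0.0005, 0.1176]]
0.13 56
[[0.5295, 0.0188, 0.1379], [0.5269, 0.0161, 0.1378], [0.5272, 0.0054, 0.1381], [0.524, 0.0133, 0.1399], [0.5248, 0.0027, 0.1359], [0.522, 0.016, 0.1342], [0.5222, 0.0053, 0.1347], [0.5225, -0.0054, 0.1348], [0.5192, 0.0052, 0.1369], [0.5192, -0.0056, 0.1396], [0.517, 0.0051, 0.1331], [0.5171, -0.0056, 0.1346], [0.5143, -0.0003, 0.1344], [0.514, -0.011, 0.1395]]
```

Run:
```python
import cv2,numpy as np
a=[cv2.imread(f"pics/{n}0_z.png") for n in("scene","top")]
cv2.imwrite("pics/z0.png",cv2.resize(np.vstack(a),(580,600)) if 0 else cv2.resize(np.hstack(a),(800,333)))
```

```text
(no output)
```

View pics/z0.png

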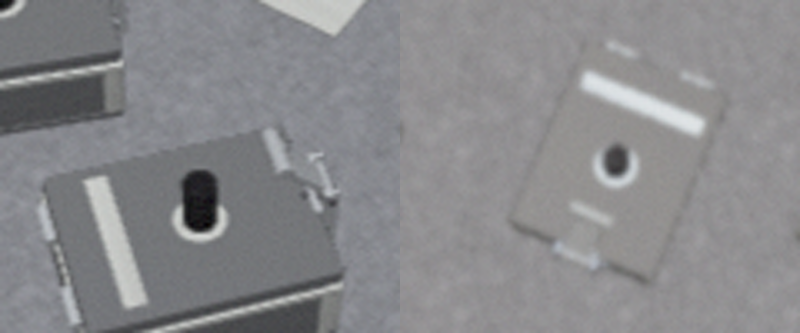

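```bash
cat >> h.py <<'E'
from scipy.spatial.transform import Rotation
def R(s): return Rotation.from_euler("xyz",s["tool_rot"]).as_matrix()
E
python3 - <<'E'
from h import *
from cell import observe
for n,u0,v0,u1,v1 in (("scene0",250,180,360,270),("top0",285,150,362,235)):
    P=cloud(n)[v0:v1,u0:u1].reshape(-1,3); P=P[np.isfinite(P[:,0])]
    K=P[(P[:,2]>.1155)&(P[:,0]>.545)]
    print(n,"knobtop",cv2.minEnclosingCircle((K[:,:2]*1000).astype(np.float32)),np.median(K[:,:2],0),np.median(K[:,2]))
    Rr=P[(P[:,2]>.128)&(P[:,0]<.545)]; Rr=Rr
    print("roller",cv2.minAreaRect((Rr[:,:2]*1000).astype(np.float32)),np.percentile(Rr[:,2],[5,50,95]))
    L=P[(P[:,2]>.076)&(P[:,2]<.085)]
    H=cv2.convexHull((L[:,:2]*1000).astype(np.float32)); print("lid76-85",cv2.minAreaRect(H))
s=observe(); print(np.round(R(s),3))
E
```

```text
scene0 knobtop ((574.8316650390625, -16.7127685546875), 12.407063484191895) [ 0.57500559 -0.01574926] 0.11987160754751752
roller ((525.4849853515625, 2.063995361328125), (38.39076232910156, 11.3146390914917), 68.8571548461914) [0.13109337 0.13585254 0.14004443]
lid76-85 ((575.777587890625, -16.514320373535156), (136.76499938964844, 183.15660095214844), 68.92897033691406)
top0 knobtop ((570.2147827148438, -15.292227745056152), 11.451210021972656) [ 0.57075761 -0.0150598 ] 0.1201350960753842
roller ((521.3197631835938, 3.594320297241211), (35.47058868408203, 12.057112693786621), 67.70864868164062) [0.13123863 0.1359465  0.13993406]
lid76-85 ((576.890625, -18.03125762939453), (131.63511657714844, 171.93069458007812), 68.77767181396484)
[[ 0.     0.221 -0.975]
 [ 0.    -0.975 -0.221]
 [-1.    -0.    -0.   ]]
```

>>> send_rows(
  motion=[
    {"hand": -1, "slide": [0, 0, 0], "spin": 0.149},
    {"hand": -1, "slide": [0, 0, 0], "spin": 0.149},
    {"hand": -1, "slide": [0, 0, 0], "spin": 0.149},
    {"hand": -1, "slide": [0, 0, 0], "spin": 0.149},
  ],
  grip_force=20,
)

```text
time: 0.9
tool_pos: [0.116, -0.512, 0.1898]
tool_rot: [-0.513, 1.571, 2.246]
contact_force: [0.3, -0.2, 0.3]
opening: 0.0644
```

```bash
cat >> h.py <<'E'
def go(t):
    from cell import observe
    s=observe(); r=R(s); d=np.array(t)-s["tool_pos"]
    print("t",round(s["time"],2),"pos",np.round(s["tool_pos"],4),"y ang",round(np.degrees(np.arctan2(r[1,1],r[0,1])),2),"down",np.round(r[:,0],3),"F",np.round(s["contact_force"],1),"open",round(s["opening"],4))
    print("tool delta mm",np.round(1000*r.T@d,1),"q",np.round(s["qpos"],2))
E
python3 -c "
from h import *
go([.5259,.0022,.19])"
```

```text
t 0.9 pos [ 0.116  -0.512   0.1898] y ang -111.91 down [-0.  0. -1.] F [ 0.3 -0.2  0.3] open 0.0644
tool delta mm [-2.000e-01 -6.300e+02 -1.884e+02] q [-1.49  0.34  1.52 -0.    1.28  0.46]
```

>>> send_rows(
  motion=[
    {"hand": -1, "slide": [0, -45, -13.5], "spin": 0},
    {"hand": -1, "slide": [0, -45, -13.5], "spin": 0},
    {"hand": -1, "slide": [0, -45, -13.5], "spin": 0},
    {"hand": -1, "slide": [0, -45, -13.5], "spin": 0},
    {"hand": -1, "slide": [0, -45, -13.5], "spin": 0},
    {"hand": -1, "slide": [0, -45, -13.5], "spin": 0},
    {"hand": -1, "slide": [0, -45, -13.5], "spin": 0},
    {"hand": -1, "slide": [0, -45, -13.5], "spin": 0},
  ],
)

```text
time: 1.7
tool_pos: [0.3571, -0.2146, 0.1894]
tool_rot: [2.411, 1.566, -1.129]
contact_force: [1.6, -0.1, -0.4]
opening: 0.0024
```

```bash
python3 -c "
from h import *
go([.5259,.0022,.19])"
```

```text
t 1.7 pos [ 0.3571 -0.2146  0.1894] y ang -112.86 down [ 0.002 -0.005 -1.   ] F [ 1.6 -0.1 -0.4] open 0.0024
tool delta mm [  -1.3 -265.4  -71.3] q [-0.72  0.14  1.8  -0.    1.2   1.25]
```

>>> send_rows(
  motion=[
    {"hand": -1, "slide": [0, -45, -12], "spin": 0},
    {"hand": -1, "slide": [0, -45, -12], "spin": 0},
    {"hand": -1, "slide": [0, -45, -12], "spin": 0},
    {"hand": -1, "slide": [0, -45, -12], "spin": 0},
    {"hand": -1, "slide": [0, -45, -12], "spin": -0.02},
    {"hand": -1, "slide": [0, -25, -7], "spin": -0.01},
    {"hand": -1, "slide": [0, 0, 0], "spin": 0},
    {"hand": -1, "slide": [0, 0, 0], "spin": 0},
  ],
)

```text
time: 2.5
tool_pos: [0.5235, 0.0051, 0.1897]
tool_rot: [2.78, 1.562, -0.722]
contact_force: [-0.3, 0.0, -0.0]
opening: 0.0008
```

Run:
```python
from h import *
go([.5259,.0022,.145])
from cell import vision
p=vision.read_camera("scene"); im=p["pixels"][110:270,230:430]
cv2.imwrite("pics/s1.png",cv2.resize(im,None,fx=3.6,fy=3.6,interpolation=cv2.INTER_CUBIC))
```

```text
t 2.5 pos [0.5235 0.0051 0.1897] y ang -110.62 down [ 0.007 -0.006 -1.   ] F [-0.3  0.  -0. ] open 0.0008
tool delta mm [44.7  1.7 -2.9] q [-0.13  0.34  1.53 -0.01  1.26  1.8 ]
```

View pics/s1.png

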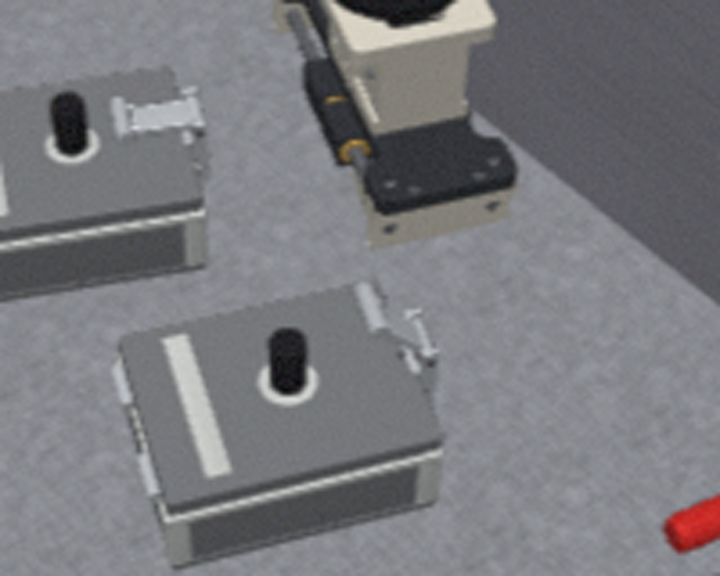

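Run:
```python
from h import *
from cell import observe
z=np.load("pics/scene0.npz");fx,fy,cx,cy=z["k"];Ti=np.linalg.inv(z["T"])
def pr(p):
    c=Ti@np.r_[p,1]; return ((c[0]/c[2]*fx+cx-230)*3.6,(c[1]/c[2]*fy+cy-110)*3.6)
print(pr(observe()["tool_pos"]),pr([.5235,.003,.133]),pr([.5725,-.016,.1]))
```

```text
(np.float64(379.37746586842763), np.float64(245.94130480957668)) (np.float64(374.55708140837174), np.float64(307.7200700705883)) (np.float64(290.4034972686616), np.float64(361.715747291991))
```

Run:
```python
from h import *
from cell import vision,observe
ims=[]
s=observe();r=R(s);t=s["tool_pos"]
for n in("scene","top"):
    p=vision.read_camera(n); 
    np.savez(f"pics/{n}1.npz",d=p["range_z"],T=p["world_from_camera"],k=[p["fx"],p["fy"],p["cx"],p["cy"]])
    Ti=np.linalg.inv(p["world_from_camera"])
    def pr(q):
        c=Ti@np.r_[q,1]; return np.array([c[0]/c[2]*p["fx"]+p["cx"],c[1]/c[2]*p["fy"]+p["cy"]])
    o=np.array([250,40]) if n=="scene" else np.array([240,110])
    im=cv2.resize(p["pixels"][o[1]:o[1]+200,o[0]:o[0]+133],None,fx=3,fy=3,interpolation=cv2.INTER_CUBIC)
    for q,c in ((t,(0,0,255)),(t-.066*r[:,0],(0,255,0)),(t+.02*r[:,1],(255,0,0)),(t-.02*r[:,1],(255,0,0)),(t+.01*r[:,2],(0,255,255))):
        cv2.circle(im,tuple(int(x) for x in (pr(q)-o)*3),3,c,-1)
    ims.append(im)
cv2.imwrite("pics/s2.png",np.hstack(ims))
```

```text
(no output)
```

View pics/s2.png

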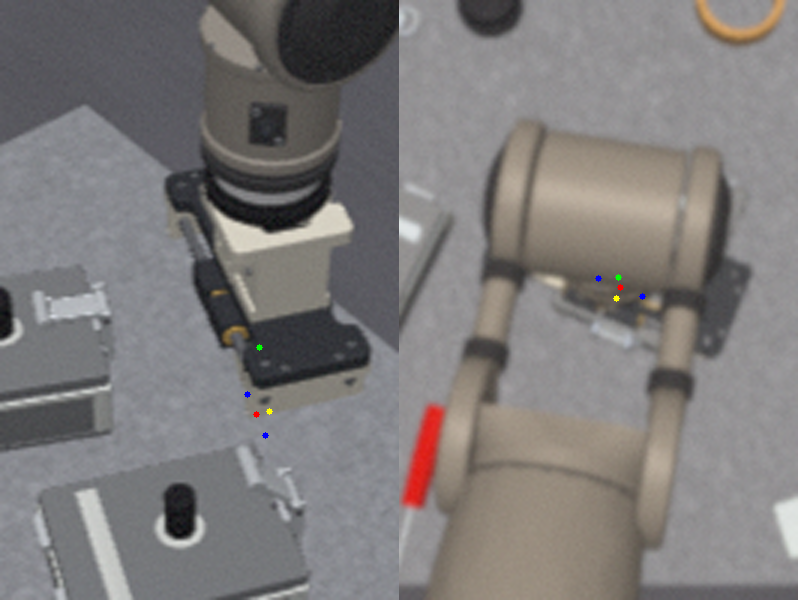

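Run:
```python
from h import *
from cell import observe
s=observe();r=R(s);t=s["tool_pos"]
P=cloud("scene1")
T=(P-t)@r*1000   # tool coords mm
# table over gripper pixels
for (u,v) in [(90,124),(85,131),(88,138),(78,110),(92,130),(100,132),(110,130),(118,128),(120,118),(100,120),(85,125),(82,112),(76,90),(70,80),(62,62),(60,70),(90,95),(100,90)]:
    print((u*3,v*3),np.round(T[40+v,250+u],0))
m=np.isfinite(T[...,0])&(P[...,2]>.15)&(np.abs(T[...,0])<150)&(np.hypot(T[...,1],T[...,2])<130)
Q=T[m]
for lo in range(-120,30,10):
    q=Q[(Q[:,0]>=lo)&(Q[:,0]<lo+10)]
    if len(q): print(lo,len(q),np.round(np.percentile(q[:,1],[1,50,99])),np.round(np.percentile(q[:,2],[1,50,99])))
P=cloud("top1");T=(P-t)@r*1000
m=np.isfinite(T[...,0])&(P[...,2]>.15)&(T[...,0]>-75)&(np.hypot(T[...,1],T[...,2])<150)
Q=T[m];print("top")
for lo in range(-120,30,10):
    q=Q[(Q[:,0]>=lo)&(Q[:,0]<lo+10)]
    if len(q): print(lo,len(q),np.round(np.percentile(q[:,1],[1,50,99])),np.round(np.percentile(q[:,2],[1,50,99])))
```

```text
(270, 372) [-143.  -92.  -28.]
(255, 393) [-132.  -96.  -37.]
(264, 414) [190. 158.  67.]
(234, 330) [-121.  -33.  -30.]
(276, 390) [-129.  -94.  -24.]
(300, 396) [-111.  -88.   -6.]
(330, 390) [-110.  -87.   14.]
(354, 384) [-114.  -90.   28.]
(360, 354) [-144.  -94.   27.]
(300, 360) [-147.  -91.   -9.]
(255, 375) [-146.  -94.  -37.]
(246, 336) [-113.  -32.  -21.]
(228, 270) [-152.  -12.  -28.]
(210, 240) [-146.   23.  -28.]
(186, 186) [-146.   76.  -28.]
(180, 210) [nan nan nan]
(270, 285) [-173.  -53.  -16.]
(300, 270) [-178.  -50.    3.]
-120 263 [-90. -86.  80.] [-38. -28.  33.]
-110 129 [-90. -88.  80.] [-38. -13.  33.]
-60 8 [-7.  4. 14.] [-13. -13. -12.]
-50 12 [-6.  1. 15.] [-13. -12. -12.]
-40 1 [0. 0. 0.] [-12. -12. -12.]
top
```

Run:
```python
from h import *
from cell import observe,vision
s=observe();r=R(s);t=s["tool_pos"]
P=cloud("scene1")
T=(P-t)@r*1000
np.set_printoptions(linewidth=200)
print(np.round(T[150:186:2,322:352:2,0]))
p=vision.read_camera("scene")
cv2.imwrite("pics/s3.png",cv2.resize(p["pixels"][130:200,310:380],None,fx=8,fy=8,interpolation=cv2.INTER_CUBIC))
```

```text
[[-115. -123. -122. -121. -120. -120. -142. -145. -145. -146. -146. -147. -146. -146. -147.]
 [-108. -116. -117. -119. -122. -113. -140. -144. -144. -145. -145. -146. -144. -144. -146.]
 [ 189. -111. -113. -119. -121. -106. -102. -146. -147. -146. -144. -146. -147. -148. -146.]
 [ 192.  191.  191.  -56. -122. -143. -145. -147. -145. -147. -146. -146. -148. -146. -146.]
 [ 186.  190.  188.  -47. -118. -147. -146. -145. -147. -147. -147. -147. -145. -146. -146.]
 [ 190.  188.  189.  193. -115. -143. -145. -145. -146. -145. -145. -143. -145. -147. -147.]
 [ 186.  191.  186.  190.  -51. -137. -142. -146. -146. -144. -143. -146. -145. -145. -145.]
 [ 187.  189.  189.  187.  -45. -119. -143. -145. -144. -143. -145. -146. -145. -144. -143.]
 [ 191.  190.  189.  188.  -39. -129. -140. -142. -143. -143. -142. -144. -142. -139. -138.]
 [ 190.  186.  193.  187.  189. -124. -136. -139. -140. -138. -136. -134. -130. -132. -129.]
 [ 187.  189.  189.  188.  189. -119. -132. -135. -130. -131. -129. -129. -127. -116. -119.]
 [ 190.  186.  191.  189.  187. -114. -129. -127. -119. -117. -117. -116. -114. -113. -111.]
 [ 185.  188.  189.  188.  189. -110. -114. -115. -116. -112. -114. -110. -108. -109. -108.]
 [ 191.  187.  187.  188.  192. -106. -111. -109. -108. -106. -107. -106. -104.  188.  192.]
 [ 191.  192.  188.  191.  193.  190. -105. -103.  190.  191.   nan  191.  184.  187.  190.]
 [ 190.  187.  189.  187.  190.  188.  189.  191.  188.  188.  188.  190.  192.  190.  189.]
 [ 191.  188.  188.  189.  186.  193.  190.  189.  192.  190.  186.  190.  188.  190.  191.]
 [ 187.  191.  191.   nan  190.  190.  191.  191.  191.  188.  189.  186.  187.  188.  189.]]
```

View pics/s3.png

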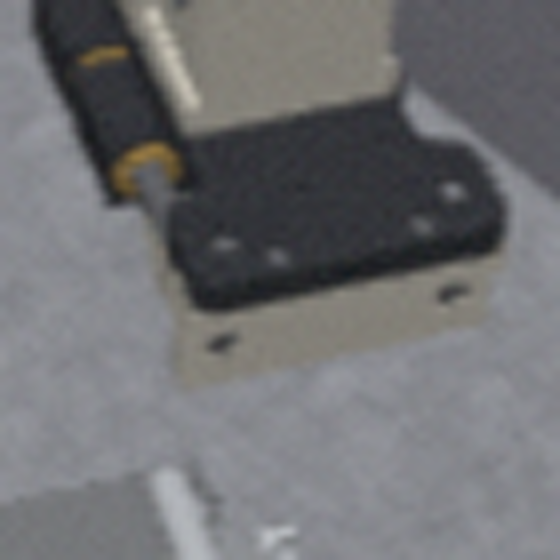

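>>> send_rows(
  motion=[
    {"hand": -1, "slide": [20, 1, -1.5], "spin": 0.01},
    {"hand": -1, "slide": [20, 0.5, -1.5], "spin": 0},
    {"hand": -1, "slide": [3, 0, 0], "spin": 0},
    {"hand": -1, "slide": [0, 0, 0], "spin": 0},
  ],
)

```text
time: 3.1
tool_pos: [0.5252, -0.0032, 0.148]
tool_rot: [2.939, 1.558, -0.582]
contact_force: [0.3, -0.1, 0.3]
opening: 0.0005
```

Run:
```python
from h import *
from cell import observe,vision
go([.5259,.0022,.145])
p=vision.read_camera("scene")
cv2.imwrite("pics/s4.png",cv2.resize(p["pixels"][140:260,270:390],None,fx=5,fy=5,interpolation=cv2.INTER_CUBIC))
```

```text
t 3.1 pos [ 0.5252 -0.0032  0.148 ] y ang -111.76 down [ 0.01  -0.007 -1.   ] F [ 0.3 -0.1  0.3] open 0.0005
tool delta mm [ 3.  -5.2  1.4] q [-0.15  0.37  1.6  -0.01  1.16  1.8 ]
```

View pics/s4.png

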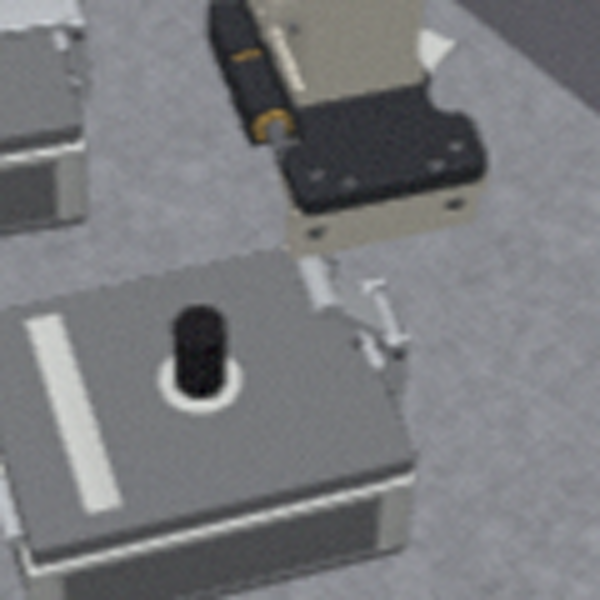

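>>> send_rows(
  motion=[
    {"hand": -1, "slide": [2, -5, 1], "spin": -0.007},
    {"hand": -1, "slide": [3, 0, 0], "spin": 0},
    {"hand": -1, "slide": [3, 0, 0], "spin": 0},
    {"hand": -1, "slide": [3, 0, 0], "spin": 0},
  ],
)

```text
time: 3.55
tool_pos: [0.5279, 0.0018, 0.1395]
tool_rot: [3.065, 1.553, -0.449]
contact_force: [-1.0, 0.9, -0.3]
opening: 0.0004
```

Run:
```python
from h import *
go([.5259,.0022,.13])
```

```text
t 3.55 pos [0.5279 0.0018 0.1395] y ang -111.34 down [ 0.016 -0.008 -1.   ] F [-1.   0.9 -0.3] open 0.0004
tool delta mm [9.4 0.3 2.2] q [-0.14  0.38  1.61 -0.01  1.13  1.81]
```

>>> send_rows(
  motion=[
    {"hand": -1, "slide": [3, 0, 1], "spin": 0},
    {"hand": -1, "slide": [4, 0, 0], "spin": 0},
    {"hand": -1, "slide": [4, 0, 0], "spin": 0},
  ],
)

```text
time: 3.85
tool_pos: [0.5271, 0.0023, 0.1277]
tool_rot: [3.068, 1.553, -0.446]
contact_force: [0.6, 0.1, 0.1]
opening: 0.0001
```

Run:
```python
from h import *
go([.5305,.001,.12])
```

```text
t 3.85 pos [0.5271 0.0023 0.1277] y ang -111.32 down [ 0.016 -0.008 -1.   ] F [0.6 0.1 0.1] open 0.0001
tool delta mm [ 7.7 -0.1 -3.5] q [-0.14  0.39  1.63 -0.01  1.1   1.81]
```

Run:
```python
from h import *
from cell import observe,vision
p=vision.read_camera("scene")
a=cv2.resize(p["pixels"][160:260,270:390],None,fx=5,fy=5,interpolation=cv2.INTER_CUBIC)
p=vision.read_camera("top")
b=cv2.resize(p["pixels"][170:250,285:345],None,fx=5,fy=6.25,interpolation=cv2.INTER_CUBIC)
cv2.imwrite("pics/s5.png",cv2.resize(np.hstack([a,b]),(800,444)))
```

```text
(no output)
```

View pics/s5.png

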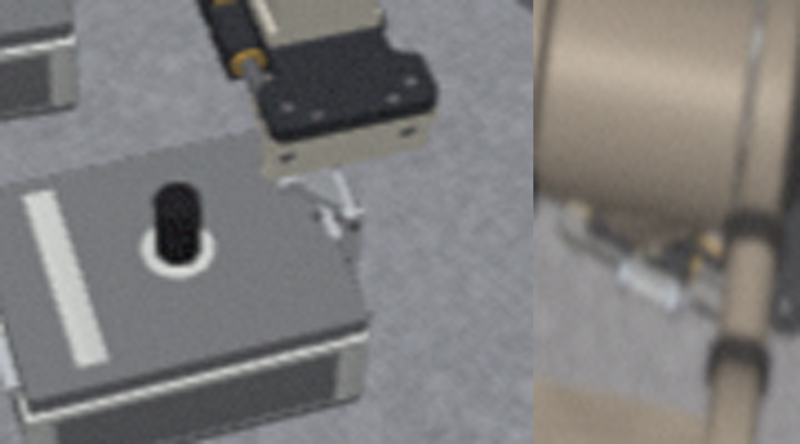

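Run:
```python
from h import *
from cell import observe,vision
s=observe(); print(s["time"],s["tool_pos"],s["contact_force"])
p=vision.read_camera("scene")
np.savez("pics/scene2.npz",d=p["range_z"],T=p["world_from_camera"],k=[p["fx"],p["fy"],p["cx"],p["cy"]])
a=np.radians(-21.3);C=np.array([[np.cos(a),-np.sin(a),0],[np.sin(a),np.cos(a),0],[0,0,1]])
np.set_printoptions(linewidth=220)
for n in("scene0","scene2"):
    Q=(cloud(n)-[.5725,-.016,0])@C*1000
    w=Q[190:214,328:356].reshape(-1,3)
    w=w[(w[:,2]>86)&(w[:,2]<200)&(w[:,0]<-25)]
    w=w[np.argsort(w[:,0])]
    print(n,len(w));print(np.round(w[::max(1,len(w)//45)]).astype(int).tolist())
```

```text
3.95 [0.52668377 0.002274   0.1272842 ] [-0.07632176  0.07509996 -0.53702545]
scene0 218
[[-88, 2, 94], [-87, -17, 100], [-87, 18, 100], [-86, 7, 97], [-85, 19, 87], [-85, 4, 98], [-84, 19, 95], [-84, -15, 100], [-83, -7, 100], [-82, 18, 97], [-82, -2, 99], [-81, 21, 99], [-80, 18, 88], [-80, -17, 102], [-80, 13, 92], [-79, 14, 100], [-78, 8, 104], [-78, 10, 104], [-77, 4, 104], [-75, 11, 98], [-75, 10, 108], [-74, 8, 106], [-73, 11, 104], [-72, -8, 109], [-70, 12, 105], [-69, 7, 114], [-68, 10, 110], [-67, -1, 115], [-66, 3, 117], [-65, -2, 118], [-63, 10, 112], [-63, 4, 119], [-61, 2, 121], [-60, 12, 122], [-58, 12, 120], [-56, -11, 134], [-54, 15, 138], [-54, 10, 135], [-53, 18, 135], [-53, -8, 136], [-52, 16, 126], [-51, 10, 139], [-51, 12, 139], [-50, 0, 138], [-49, 17, 132], [-49, 10, 138], [-49, -3, 136], [-48, -8, 137], [-47, -13, 136], [-47, 17, 130], [-47, -17, 134], [-46, 6, 137], [-45, -14, 132], [-45, 16, 132], [-45, 10, 135]]
scene2 133
[[-88, 17, 87], [-87, -11, 97], [-87, 17, 98], [-86, -1, 98], [-86, -7, 98], [-86, 20, 105], [-86, 14, 99], [-85, 9, 96], [-85, 9, 100]
[... 202 characters left out ...]
80, 16, 100], [-80, 18, 95], [-80, 19, 93], [-80, 4, 103], [-79, 14, 94], [-78, 15, 99], [-78, 17, 91], [-78, -5, 103], [-78, 2, 105], [-77, 10, 104], [-77, -9, 106], [-77, -1, 105], [-76, 8, 106], [-75, 2, 106], [-75, 11, 103], [-74, 7, 108], [-73, -5, 109], [-73, 3, 108], [-72, -2, 109], [-71, 1, 109], [-70, 11, 107], [-70, -3, 112], [-69, 6, 112], [-68, 11, 111], [-68, 12, 109], [-67, -1, 115], [-66, 10, 108], [-65, 11, 116], [-64, 0, 117], [-64, 10, 112], [-63, 4, 119], [-62, 8, 120], [-61, 11, 118], [-60, 13, 117], [-58, 11, 122], [-56, 18, 134], [-53, 17, 138], [-52, 16, 130], [-51, 18, 129], [-50, 14, 135], [-49, 17, 136], [-47, 15, 137], [-47, 18, 137], [-46, 13, 132], [-45, 9, 127]]
```

>>> send_rows(
  motion=[
    {"hand": -1, "slide": [-30, 0, 0], "spin": 0},
    {"hand": -1, "slide": [-30, 0, 0], "spin": -0.14},
    {"hand": -1, "slide": [0, 0, 0], "spin": -0.14},
    {"hand": -1, "slide": [0, 0, 0], "spin": -0.14},
    {"hand": -1, "slide": [0, 0, 0], "spin": -0.14},
    {"hand": -1, "slide": [0, 0, 0], "spin": -0.14},
    {"hand": -1, "slide": [0, 0, 0], "spin": -0.14},
    {"hand": -1, "slide": [0, 0, 0], "spin": 0},
  ],
)

```text
time: 4.8
tool_pos: [0.5268, 0.0024, 0.1914]
tool_rot: [2.218, 1.552, -0.423]
contact_force: [0.3, 0.2, 0.2]
opening: 0.0001
```

Run:
```python
from h import *
from cell import observe,vision
go([.526,.001,.2])
s=observe();r=R(s);t=s["tool_pos"]
p=vision.read_camera("scene")
np.savez("pics/scene3.npz",d=p["range_z"],T=p["world_from_camera"],k=[p["fx"],p["fy"],p["cx"],p["cy"]])
o=np.array([270,100]);im=cv2.resize(p["pixels"][100:240,270:430],None,fx=5,fy=5,interpolation=cv2.INTER_CUBIC)
Ti=np.linalg.inv(p["world_from_camera"])
for q,c in ((t,(0,0,255)),(t-.066*r[:,0],(0,255,0)),(t-.039*r[:,0],(255,255,0))):
    k=Ti@np.r_[q,1];uv=np.array([k[0]/k[2]*p["fx"]+p["cx"],k[1]/k[2]*p["fy"]+p["cy"]])
    cv2.circle(im,tuple(int(x) for x in (uv-o)*5),4,c,-1)
cv2.imwrite("pics/s6.png",im)
T=(cloud("scene3")-t)@r*1000
m=np.isfinite(T[...,0])&(T[...,0]>-160)&(T[...,0]<30)&(np.hypot(T[...,1],T[...,2])<110);Q=T[m]
for lo in range(-120,30,10):
    q=Q[(Q[:,0]>=lo)&(Q[:,0]<lo+10)]
    if len(q): print(lo,len(q),np.round(np.percentile(q[:,1],[1,50,99])),np.round(np.percentile(q[:,2],[1,50,99])))
```

```text
t 4.8 pos [0.5268 0.0024 0.1914] y ang -61.34 down [ 0.018 -0.008 -1.   ] F [0.3 0.2 0.2] open 0.0001
tool delta mm [-8.6  1.   1.3] q [-0.14  0.33  1.53 -0.01  1.26  0.93]
-120 355 [-86.  12.  85.] [-40. -33.  25.]
-110 63 [-86.   4.  87.] [-39. -37.  26.]
-100 2 [-29. -10.   8.] [-12.  -8.  -5.]
-90 18 [-15.   8.  16.] [-15. -13.  -9.]
-80 64 [-18.  -1.  18.] [-15. -12.  -9.]
-70 66 [-17.  -3.  18.] [-15. -12.   8.]
-60 73 [-17.  -1.  18.] [-15. -12.   7.]
-50 36 [-12.   2.  14.] [-15. -13.  -9.]
-40 5 [-4.  3.  6.] [-12. -11.  -8.]
```

View pics/s6.png

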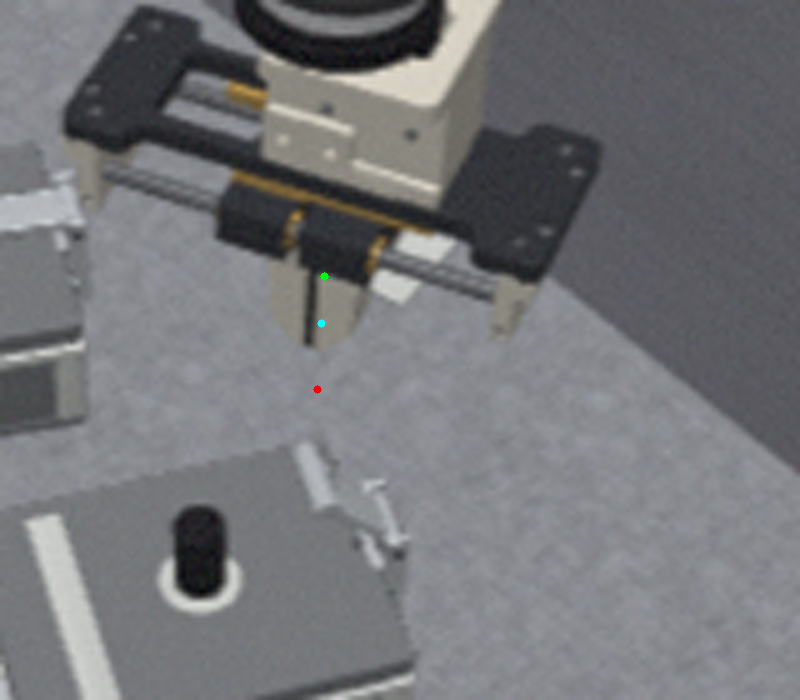

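Run:
```python
from h import *
from cell import observe
s=observe();r=R(s);t=s["tool_pos"]
T=(cloud("scene3")-t)@r*1000
np.set_printoptions(linewidth=200)
sub=T[150:174,322:346]
for i in range(0,24): print(150+i,[tuple(np.round(v).astype(int)) if np.isfinite(v).all() and v[0]<20 else 0 for v in sub[i,::3]])
```

```text
150 [(np.int64(-109), np.int64(12), np.int64(-38)), (np.int64(-112), np.int64(7), np.int64(-38)), (np.int64(-84), np.int64(12), np.int64(-9)), (np.int64(-118), np.int64(-6), np.int64(-39)), (np.int64(-120), np.int64(-11), np.int64(-38)), (np.int64(-124), np.int64(-18), np.int64(-41)), (np.int64(-122), np.int64(-22), np.int64(-36)), (np.int64(-124), np.int64(-28), np.int64(-36))]
151 [0, (np.int64(-108), np.int64(7), np.int64(-36)), (np.int64(-86), np.int64(10), np.int64(-14)), (np.int64(-115), np.int64(-6), np.int64(-38)), (np.int64(-118), np.int64(-12), np.int64(-39)), (np.int64(-117), np.int64(-16), np.int64(-36)), (np.int64(-121), np.int64(-23), np.int64(-37)), (np.int64(-125), np.int64(-29), np.int64(-39))]
152 [0, (np.int64(-81), np.int64(16), np.int64(-14)), (np.int64(-80), np.int64(11), np.int64(-11)), (np.int64(-111), np.int64(-5), np.int64(-37)), (np.int64(-116), np.int64(-12), np.int64(-40)), (np.int64(-116), np.int64(-17), np.int64(-37)), (np.int64(-118), np.int64(-23), np.int64(-37)), (np.int64(-121), np.int64(-29), np.int64(-37))]
153 [0, (np.int64(-78), np.int64(16), np
[... 4054 characters left out ...]
t64(-13)), (np.int64(-42), np.int64(4), np.int64(-9)), (np.int64(-49), np.int64(-4), np.int64(-12)), (np.int64(-54), np.int64(-11), np.int64(-14)), (np.int64(-55), np.int64(-17), np.int64(-13)), 0]
167 [0, 0, 0, (np.int64(-39), np.int64(4), np.int64(-8)), (np.int64(-49), np.int64(-5), np.int64(-15)), (np.int64(-50), np.int64(-11), np.int64(-13)), 0, 0]
168 [0, 0, 0, (np.int64(-39), np.int64(3), np.int64(-11)), (np.int64(-43), np.int64(-4), np.int64(-12)), (np.int64(-47), np.int64(-11), np.int64(-13)), 0, 0]
169 [0, 0, 0, 0, (np.int64(-39), np.int64(-4), np.int64(-11)), 0, 0, 0]
170 [0, 0, 0, 0, 0, 0, 0, 0]
171 [0, 0, 0, 0, 0, 0, 0, 0]
172 [0, 0, 0, 0, 0, 0, 0, 0]
173 [0, 0, 0, 0, 0, 0, 0, 0]
```

>>> send_rows(
  motion=[
    {"hand": -1, "slide": [0, 0, 0], "spin": 0.14},
    {"hand": -1, "slide": [0, 0, 0], "spin": 0.14},
    {"hand": -1, "slide": [0, 0, 0], "spin": 0.14},
    {"hand": -1, "slide": [0, 0, 0], "spin": 0.14},
    {"hand": -1, "slide": [0, 0, 0], "spin": 0.14},
    {"hand": -1, "slide": [0, 0, 0], "spin": 0.1},
    {"hand": -1, "slide": [0, 0, 0], "spin": 0},
    {"hand": -1, "slide": [0, 0, 0], "spin": 0},
  ],
)

```text
time: 5.65
tool_pos: [0.527, 0.0023, 0.1917]
tool_rot: [3.092, 1.551, -0.414]
contact_force: [0.5, -0.0, 0.5]
opening: 0.0005
```

Run:
```python
from h import *
go([.5236,.0031,.12])
```

```text
t 5.65 pos [0.527  0.0023 0.1917] y ang -110.87 down [ 0.018 -0.008 -1.   ] F [ 0.5 -0.   0.5] open 0.0005
tool delta mm [71.6  0.4  4.9] q [-0.14  0.33  1.53 -0.01  1.26  1.8 ]
```

>>> send_rows(
  motion=[
    {"hand": -1, "slide": [20, 0, 2], "spin": 0},
    {"hand": -1, "slide": [20, 0, 2], "spin": 0},
    {"hand": -1, "slide": [20, 0, 1], "spin": 0},
    {"hand": -1, "slide": [10, 0, 0], "spin": 0},
    {"hand": -1, "slide": [0, 0, 0], "spin": 0},
  ],
)

```text
time: 6.15
tool_pos: [0.5248, 0.0033, 0.1206]
tool_rot: [3.127, 1.548, -0.374]
contact_force: [0.4, -0.4, -0.0]
opening: 0.0005
```

Run:
```python
from h import *
go([.5236,.0031,.11])
```

```text
t 6.15 pos [0.5248 0.0033 0.1206] y ang -110.62 down [ 0.022 -0.008 -1.   ] F [ 0.4 -0.4 -0. ] open 0.0005
tool delta mm [10.6  0.6  1.3] q [-0.14  0.4   1.65 -0.01  1.07  1.8 ]
```

>>> send_rows(
  motion=[
    {"hand": -1, "slide": [5, 0, 1], "spin": 0.01},
    {"hand": -1, "slide": [5, 0, 0], "spin": 0},
    {"hand": -1, "slide": [5, 0, 0], "spin": 0},
    {"hand": -1, "slide": [4, 0, 0], "spin": 0},
  ],
)

```text
time: 6.55
tool_pos: [0.5263, 0.0032, 0.1029]
tool_rot: [-3.103, 1.543, -0.331]
contact_force: [-0.4, -0.3, -0.5]
opening: 0.0008
```

Run:
```python
from h import *
go([.5236,.0031,.09])
from cell import vision
p=vision.read_camera("scene")
cv2.imwrite("pics/s7.png",cv2.resize(p["pixels"][160:260,270:390],None,fx=5,fy=5,interpolation=cv2.INTER_CUBIC))
```

```text
t 6.55 pos [0.5263 0.0032 0.1029] y ang -111.21 down [ 0.027 -0.009 -1.   ] F [-0.4 -0.3 -0.5] open 0.0008
tool delta mm [12.8  1.1  2.8] q [-0.14  0.42  1.67 -0.01  1.03  1.81]
```

View pics/s7.png

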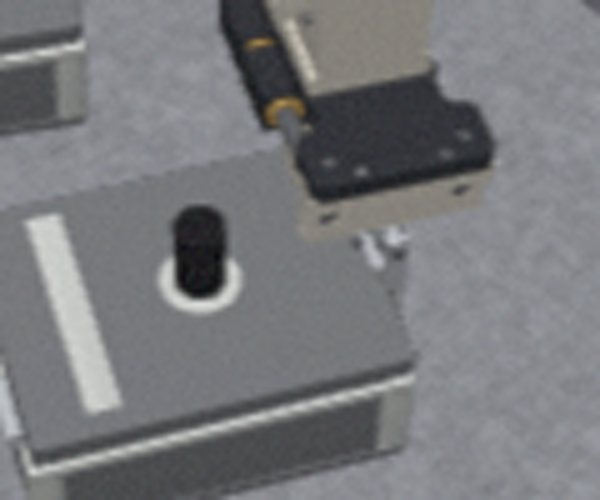

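>>> send_rows(
  motion=[
    {"hand": -1, "slide": [4, 0, 0], "spin": 0},
    {"hand": -1, "slide": [4, 0, 0], "spin": 0},
  ],
)

```text
time: 6.8
tool_pos: [0.5268, 0.0031, 0.0945]
tool_rot: [-3.1, 1.542, -0.328]
contact_force: [-0.5, -0.3, 1.0]
opening: 0.0007
```

>>> send_rows(
  motion=[
    {"hand": -1, "slide": [4, 0, 0], "spin": 0},
    {"hand": -1, "slide": [4, 0, 0], "spin": 0},
  ],
)

```text
time: 7.0
tool_pos: [0.5274, 0.0029, 0.0862]
tool_rot: [-3.098, 1.541, -0.327]
contact_force: [-0.5, 0.1, 3.1]
opening: 0.0006
```

>>> send_rows(
  motion=[
    {"hand": -1, "slide": [5, 0, -2], "spin": 0},
    {"hand": -1, "slide": [5, 0, -2], "spin": 0},
  ],
)

```text
time: 7.2
tool_pos: [0.5318, 0.0012, 0.0759]
tool_rot: [-3.099, 1.54, -0.327]
contact_force: [0.2, -0.0, 0.5]
opening: 0.0006
```

>>> send_rows(
  motion=[
    {"hand": -1, "slide": [4, 0, -1], "spin": 0},
    {"hand": -1, "slide": [4, 0, -1], "spin": 0},
  ],
)

```text
time: 7.4
tool_pos: [0.5338, 0.0003, 0.0666]
tool_rot: [-3.101, 1.541, -0.329]
contact_force: [-0.7, 0.1, -0.5]
opening: 0.0005
```

>>> send_rows(
  motion=[
    {"hand": -1, "slide": [-20, 0, 0], "spin": 0},
    {"hand": -1, "slide": [-40, 0, 0], "spin": 0},
    {"hand": -1, "slide": [-40, 0, 0], "spin": 0},
    {"hand": -1, "slide": [-20, 0, 0], "spin": 0},
    {"hand": -1, "slide": [0, 0, 0], "spin": 0},
  ],
)

```text
time: 7.9
tool_pos: [0.5291, 0.0017, 0.1864]
tool_rot: [3.129, 1.55, -0.383]
contact_force: [0.1, -1.0, -0.6]
opening: 0.0007
```

Run:
```python
from h import *
go([.5236,.0031,.09])
from cell import vision
p=vision.read_camera("scene")
cv2.imwrite("pics/s8.png",cv2.resize(p["pixels"][120:260,250:400],None,fx=4,fy=4,interpolation=cv2.INTER_CUBIC))
np.savez("pics/scene4.npz",d=p["range_z"],T=p["world_from_camera"],k=[p["fx"],p["fy"],p["cx"],p["cy"]])
a=np.radians(-21.3);C=np.array([[np.cos(a),-np.sin(a),0],[np.sin(a),np.cos(a),0],[0,0,1]])
Q=(cloud("scene4")-[.5725,-.016,0])@C*1000
w=Q[190:220,320:356].reshape(-1,3)
w=w[(w[:,2]>86)&(w[:,2]<160)&(w[:,0]<-20)];w=w[np.argsort(w[:,0])];print(np.round(w[::max(1,len(w)//30)]).astype(int).tolist())
```

```text
t 7.9 pos [0.5291 0.0017 0.1864] y ang -111.22 down [ 0.02  -0.008 -1.   ] F [ 0.1 -1.  -0.6] open 0.0007
tool delta mm [96.3  0.7  7.7] q [-0.14  0.34  1.54 -0.01  1.24  1.8 ]
[[-88, 14, 97], [-86, 21, 99], [-84, 19, 95], [-83, 4, 91], [-82, -15, 101], [-80, 18, 95], [-79, -8, 103], [-78, -18, 95], [-76, 10, 93], [-73, 3, 100], [-71, -4, 97], [-68, 11, 97], [-66, -10, 98], [-64, -10, 95], [-61, -2, 99], [-58, 13, 97], [-56, -6, 95], [-53, -7, 95], [-51, 0, 94], [-48, 9, 96], [-46, -4, 98], [-43, 10, 99], [-41, -5, 95], [-38, -17, 100], [-36, -11, 101], [-34, 3, 107], [-33, 0, 100], [-31, -10, 103], [-30, 2, 100], [-28, 7, 103]]
```

View pics/s8.png

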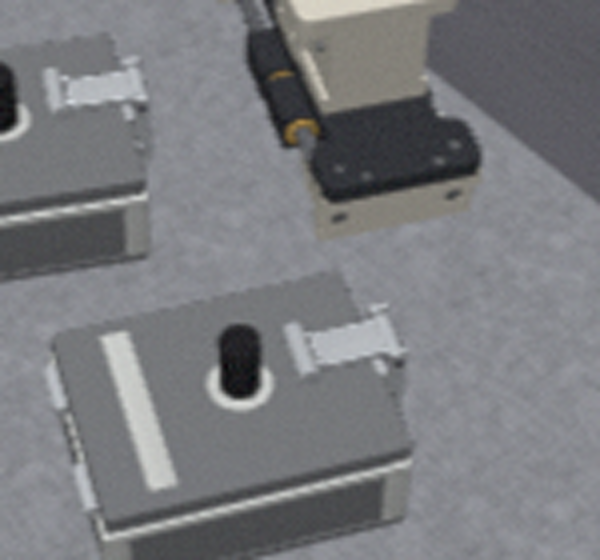

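Run:
```python
from h import *
go([.571,-.0155,.12])
```

```text
t 7.95 pos [0.5284 0.0018 0.185 ] y ang -111.23 down [ 0.018 -0.008 -1.   ] F [-0.1  0.5 -0.3] open -0.0
tool delta mm [ 65.8   0.7 -44.7] q [-0.14  0.34  1.54 -0.01  1.24  1.8 ]
```

>>> send_rows(
  motion=[
    {"hand": 0.3, "slide": [0, 0.3, -22], "spin": 0},
    {"hand": 0.3, "slide": [0, 0.3, -20], "spin": 0},
    {"hand": 0.3, "slide": [0, 0, -3], "spin": 0},
    {"hand": 0.3, "slide": [0, 0, 0], "spin": 0},
    {"hand": 0.3, "slide": [20, 0, 0], "spin": 0},
    {"hand": 0.3, "slide": [20, 0, 0], "spin": 0},
    {"hand": 0.3, "slide": [10, 0, 0], "spin": 0},
    {"hand": 0.3, "slide": [0, 0, 0], "spin": 0},
  ],
)

```text
time: 8.75
tool_pos: [0.5643, -0.0136, 0.1242]
tool_rot: [2.123, 1.566, -1.388]
contact_force: [-0.4, 0.8, 0.3]
opening: 0.0578
```

Run:
```python
from h import *
go([.571,-.0155,.06])
from cell import vision,observe
s=observe();r=R(s);t=s["tool_pos"]
p=vision.read_camera("scene")
np.savez("pics/scene5.npz",d=p["range_z"],T=p["world_from_camera"],k=[p["fx"],p["fy"],p["cx"],p["cy"]])
cv2.imwrite("pics/s9.png",cv2.resize(p["pixels"][120:260,250:400],None,fx=4,fy=4,interpolation=cv2.INTER_CUBIC))
T=(cloud("scene5")-t)@r*1000
m=np.isfinite(T[...,0])&(T[...,0]>-100)&(T[...,0]<-20)&(np.hypot(T[...,1],T[...,2])<80);Q=T[m]
for lo in range(-100,0,10):
    q=Q[(Q[:,0]>=lo)&(Q[:,0]<lo+10)]
    if len(q): print(lo,len(q),np.round(np.percentile(q[:,1],[1,10,50,90,99])),np.round(np.percentile(q[:,2],[1,50,99])))
```

```text
t 8.75 pos [ 0.5643 -0.0136  0.1242] y ang -111.18 down [ 0.001 -0.004 -1.   ] F [-0.4  0.8  0.3] open 0.0578
tool delta mm [64.2 -0.9 -6.8] q [-0.16  0.47  1.51 -0.    1.16  1.79]
-80 4 [32. 32. 36. 41. 41.] [-13. -13. -12.]
-70 5 [27. 28. 31. 37. 40.] [-13. -11. -10.]
```

View pics/s9.png

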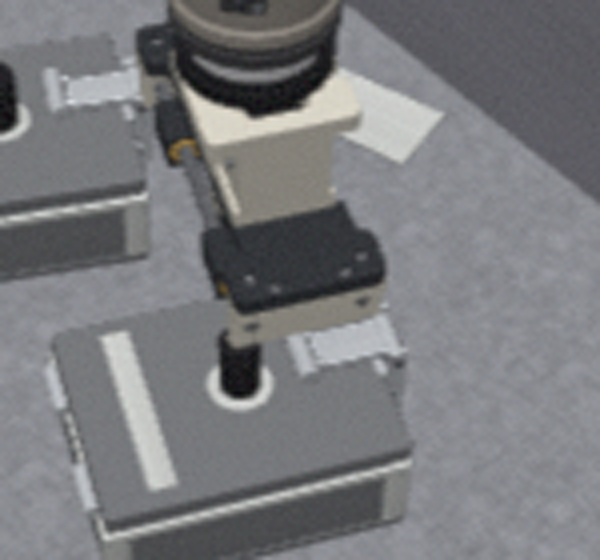

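>>> send_rows(
  motion=[
    {"hand": 0.3, "slide": [0, -0.7, -6], "spin": 0},
    {"hand": 0.3, "slide": [10, 0, -1], "spin": 0},
    {"hand": 0.3, "slide": [10, 0, 0], "spin": 0},
    {"hand": 0.3, "slide": [0, 0, 0], "spin": 0},
  ],
)

```text
time: 9.2
tool_pos: [0.5735, -0.0158, 0.1058]
tool_rot: [2.813, 1.563, -0.698]
contact_force: [0.2, -0.3, 0.7]
opening: 0.0597
```

Run:
```python
from h import *
go([.5705,-.0152,.053])
```

```text
t 9.2 pos [ 0.5735 -0.0158  0.1058] y ang -111.17 down [ 0.006 -0.005 -1.   ] F [ 0.2 -0.3  0.7] open 0.0597
tool delta mm [52.8  0.3  3.4] q [-0.16  0.5   1.51 -0.    1.12  1.78]
```

>>> send_rows(
  motion=[
    {"hand": 0.3, "slide": [6, 0, 2.5], "spin": 0},
    {"hand": 0.3, "slide": [8, 0, 0], "spin": 0},
    {"hand": 0.3, "slide": [8, 0, 0], "spin": 0},
    {"hand": 0.3, "slide": [8, 0, 0], "spin": 0},
    {"hand": 0.3, "slide": [0, 0, 0], "spin": 0},
  ],
)

```text
time: 9.7
tool_pos: [0.5707, -0.0149, 0.0729]
tool_rot: [2.764, 1.563, -0.747]
contact_force: [-0.8, 0.2, -1.1]
opening: 0.0599
```

Run:
```python
from h import *
go([.5705,-.0152,.053])
```

```text
t 9.7 pos [ 0.5707 -0.0149  0.0729] y ang -111.17 down [ 0.006 -0.005 -1.   ] F [-0.8  0.2 -1.1] open 0.0599
tool delta mm [19.9  0.3  0.3] q [-0.16  0.54  1.56 -0.    1.04  1.78]
```

>>> send_rows(
  motion=[
    {"hand": 0.3, "slide": [6, 0, 0], "spin": 0},
    {"hand": 0.3, "slide": [6, 0, 0], "spin": 0},
    {"hand": 0.3, "slide": [4, 0, 0], "spin": 0},
    {"hand": 0.3, "slide": [2, 0, 0], "spin": 0},
    {"hand": 0.3, "slide": [0, 0, 0], "spin": 0},
  ],
)

```text
time: 10.2
tool_pos: [0.5711, -0.0151, 0.0533]
tool_rot: [2.781, 1.563, -0.73]
contact_force: [-0.3, -0.3, 1.1]
opening: 0.0596
```

Run:
```python
from h import *
go([.5705,-.0152,.053])
from cell import vision
p=vision.read_camera("scene")
cv2.imwrite("pics/s10.png",cv2.resize(p["pixels"][140:260,260:390],None,fx=5,fy=5,interpolation=cv2.INTER_CUBIC))
```

```text
t 10.2 pos [ 0.5711 -0.0151  0.0533] y ang -111.17 down [ 0.006 -0.005 -1.   ] F [-0.3 -0.3  1.1] open 0.0596
tool delta mm [0.3 0.3 0.5] q [-0.16  0.56  1.58 -0.01  1.    1.79]
```

View pics/s10.png

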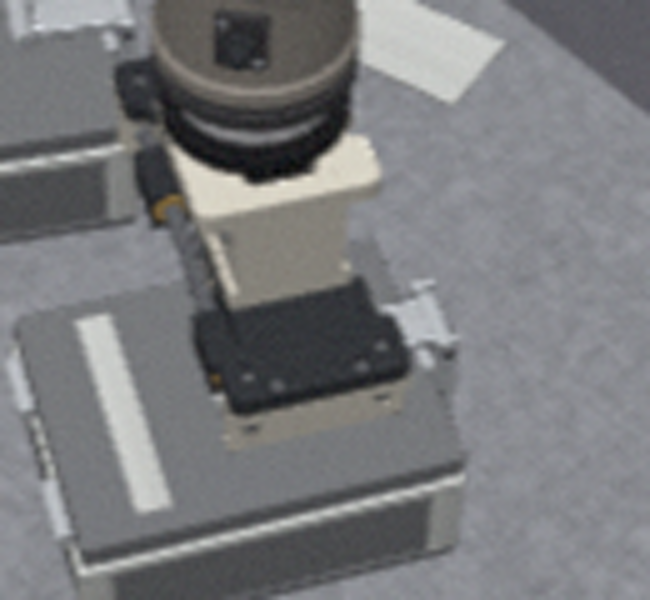

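>>> send_rows(
  motion=[
    {"hand": -1, "slide": [0, 0, 0], "spin": 0},
    {"hand": -1, "slide": [0, 0, 0], "spin": 0},
    {"hand": -1, "slide": [0, 0, 0], "spin": 0},
    {"hand": -1, "slide": [0, 0, 0], "spin": 0},
    {"hand": -1, "slide": [0, 0, 0], "spin": 0},
    {"hand": -1, "slide": [0, 0, 0], "spin": 0},
  ],
  grip_force=35,
)

```text
time: 10.85
tool_pos: [0.5709, -0.0175, 0.0543]
tool_rot: [2.507, 1.56, -1.003]
contact_force: [0.2, 2.3, -0.4]
opening: 0.0235
```

>>> send_rows(
  motion=[
    {"hand": -1, "slide": [-2, 0, 0], "spin": 0},
    {"hand": -1, "slide": [-2, 0, 0], "spin": 0},
  ],
)

```text
time: 11.05
tool_pos: [0.5721, -0.0179, 0.0574]
tool_rot: [2.645, 1.559, -0.866]
contact_force: [5.6, -2.8, -9.4]
opening: 0.0235
```

>>> send_rows(
  motion=[
    {"hand": -1, "slide": [-2, 0, 0], "spin": 0},
  ],
)

```text
time: 11.15
tool_pos: [0.5726, -0.0181, 0.0587]
tool_rot: [2.675, 1.558, -0.837]
contact_force: [5.9, -3.5, -9.6]
opening: 0.0236
```

>>> send_rows(
  motion=[
    {"hand": -1, "slide": [-2, 0, 0], "spin": 0},
  ],
)

```text
time: 11.25
tool_pos: [0.5731, -0.0183, 0.0599]
tool_rot: [2.696, 1.558, -0.815]
contact_force: [5.5, -2.6, -10.0]
opening: 0.0233
```

>>> send_rows(
  motion=[
    {"hand": -1, "slide": [-2, 0, 0], "spin": 0},
  ],
)

```text
time: 11.35
tool_pos: [0.5731, -0.0183, 0.0601]
tool_rot: [2.655, 1.559, -0.857]
contact_force: [8.2, -1.7, -21.6]
opening: 0.0231
```

>>> send_rows(
  motion=[
    {"hand": -1, "slide": [-2, 0, 0], "spin": 0},
  ],
)

```text
time: 11.45
tool_pos: [0.573, -0.0182, 0.06]
tool_rot: [2.595, 1.56, -0.917]
contact_force: [7.7, -1.1, -17.2]
opening: 0.0235
```

>>> send_rows(
  motion=[
    {"hand": -1, "slide": [-2, 0, 0], "spin": 0},
  ],
)

```text
time: 11.55
tool_pos: [0.5729, -0.0182, 0.06]
tool_rot: [2.514, 1.561, -0.998]
contact_force: [6.9, -1.7, -14.8]
opening: 0.0232
```

>>> send_rows(
  motion=[
    {"hand": -1, "slide": [-4, 0, 0], "spin": 0},
    {"hand": -1, "slide": [-4, 0, 0], "spin": 0},
  ],
)

```text
time: 11.75
tool_pos: [0.5726, -0.0181, 0.0603]
tool_rot: [2.067, 1.564, -1.446]
contact_force: [12.8, -3.4, -33.2]
opening: 0.0234
```

Run:
```python
from h import *
go([.5709,-.0175,.0541])
from cell import vision
p=vision.read_camera("scene")
np.savez("pics/scene6.npz",d=p["range_z"],T=p["world_from_camera"],k=[p["fx"],p["fy"],p["cx"],p["cy"]])
cv2.imwrite("pics/s11.png",cv2.resize(p["pixels"][140:260,260:390],None,fx=5,fy=5,interpolation=cv2.INTER_CUBIC))
a=np.radians(-21.3);C=np.array([[np.cos(a),-np.sin(a),0],[np.sin(a),np.cos(a),0],[0,0,1]])
for n in("scene4","scene6"):
    Q=((cloud(n)-[.5725,-.016,0])@C*1000).reshape(-1,3)
    w=Q[(np.abs(Q[:,2]-82)<10)&(Q[:,1]>35)&(Q[:,1]<62)&(Q[:,0]>-75)&(Q[:,0]<80)]
    print(n,len(w),"lid slope,z0",np.polyfit(w[:,0],w[:,2],1))
    w=Q[(np.abs(Q[:,1])<10)&(Q[:,0]>-72)&(Q[:,0]<-48)&(Q[:,2]>88)&(Q[:,2]<130)];print("lever z",len(w),np.median(w[:,2]) if len(w) else 0)
```

```text
t 11.75 pos [ 0.5726 -0.0181  0.0603] y ang -111.27 down [ 0.001 -0.007 -1.   ] F [ 12.8  -3.4 -33.2] open 0.0234
tool delta mm [6.2 0.  1.8] q [-0.16  0.56  1.56 -0.01  1.02  1.78]
scene4 733 lid slope,z0 [2.05177897e-03 8.06646709e+01]
lever z 77 96.00930812761233
scene6 738 lid slope,z0 [-5.27810154e-02  8.61880477e+01]
lever z 20 97.14187264104557
```

View pics/s11.png

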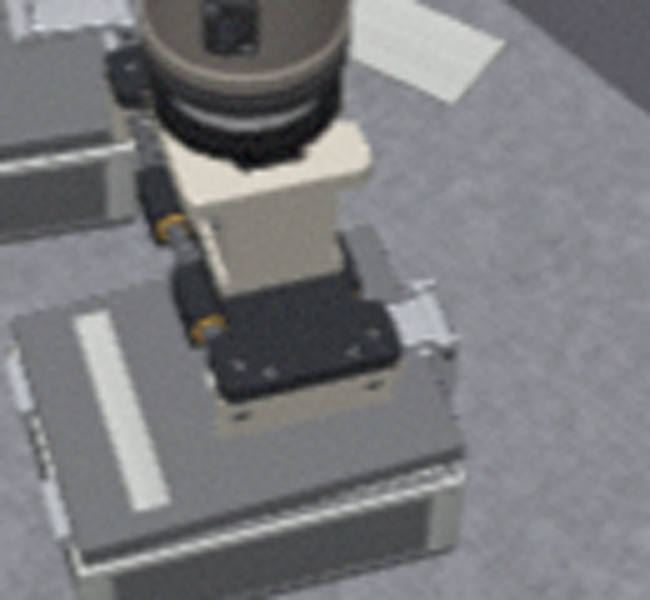

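The lid has risen about 5.5 mm (slope 0.055 rad) and stopped at 33 N with the catch still flat. Next I'll lower it.

>>> send_rows(
  motion=[
    {"hand": -1, "slide": [2, 0, 0], "spin": 0},
    {"hand": -1, "slide": [2, 0, 0.5], "spin": 0},
    {"hand": -1, "slide": [2, 0, 0.5], "spin": 0},
    {"hand": -1, "slide": [2, 0, 0.5], "spin": 0},
  ],
)

```text
time: 12.2
tool_pos: [0.5705, -0.0173, 0.0544]
tool_rot: [1.89, 1.564, -1.622]
contact_force: [-5.6, -0.7, 11.1]
opening: 0.0231
```

>>> send_rows(
  motion=[
    {"hand": -1, "slide": [1.5, 0, 0], "spin": 0},
    {"hand": -1, "slide": [0, 0, 0], "spin": 0},
  ],
)

```text
time: 12.4
tool_pos: [0.5709, -0.0175, 0.0553]
tool_rot: [2.283, 1.563, -1.23]
contact_force: [0.4, -1.3, -2.5]
opening: 0.0232
```

>>> send_rows(
  motion=[
    {"hand": -1, "slide": [1.5, 0, 0], "spin": 0},
  ],
)

```text
time: 12.5
tool_pos: [0.5707, -0.0174, 0.0544]
tool_rot: [2.276, 1.563, -1.236]
contact_force: [-5.5, 0.1, 13.1]
opening: 0.0233
```

>>> send_rows(
  motion=[
    {"hand": 0.3, "slide": [0, 0, 0], "spin": 0},
    {"hand": 0.3, "slide": [0, 0, 0], "spin": 0},
    {"hand": 0.3, "slide": [0, 0, 0], "spin": 0},
    {"hand": 0.3, "slide": [0, 0, 0], "spin": 0},
    {"hand": 0.3, "slide": [0, 0, 0], "spin": 0},
  ],
)

```text
time: 13.0
tool_pos: [0.5721, -0.017, 0.0546]
tool_rot: [2.594, 1.561, -0.918]
contact_force: [-0.0, -0.3, 0.4]
opening: 0.0573
```

Run:
```python
from h import *
go([.5709,-.0175,.0541])
```

```text
t 13.0 pos [ 0.5721 -0.017   0.0546] y ang -111.22 down [ 0.006 -0.007 -1.   ] F [-0.  -0.3  0.4] open 0.0573
tool delta mm [0.5 0.8 0.9] q [-0.16  0.56  1.57 -0.01  1.    1.79]
```

Released with no force on the tool. I'll go straight up and check.

>>> send_rows(
  motion=[
    {"hand": 0.3, "slide": [-10, 0, 0], "spin": 0},
    {"hand": 0.3, "slide": [-25, 0, 0], "spin": 0},
    {"hand": 0.3, "slide": [-30, 0, 0], "spin": 0},
    {"hand": 0.3, "slide": [-40, 0, 0], "spin": 0},
    {"hand": 0.3, "slide": [-30, 0, 15], "spin": 0},
    {"hand": 0.3, "slide": [-10, 0, 30], "spin": 0},
    {"hand": 0.3, "slide": [0, 0, 30], "spin": 0},
    {"hand": 0.3, "slide": [0, 0, 0], "spin": 0},
  ],
)

```text
time: 13.8
tool_pos: [0.4999, 0.0117, 0.2094]
tool_rot: [2.817, 1.559, -0.696]
contact_force: [0.2, 0.3, -0.0]
opening: 0.0599
```

Run:
```python
from h import *
go([.5,-.0,.2])
from cell import vision
p=vision.read_camera("scene")
np.savez("pics/scene7.npz",d=p["range_z"],T=p["world_from_camera"],k=[p["fx"],p["fy"],p["cx"],p["cy"]])
cv2.imwrite("pics/s12.png",cv2.resize(p["pixels"][120:260,250:400],None,fx=4,fy=4,interpolation=cv2.INTER_CUBIC))
a=np.radians(-21.3);C=np.array([[np.cos(a),-np.sin(a),0],[np.sin(a),np.cos(a),0],[0,0,1]])
for n in("scene4","scene7"):
    Q=((cloud(n)-[.5725,-.016,0])@C*1000).reshape(-1,3)
    w=Q[(np.abs(Q[:,2]-82)<10)&(Q[:,1]>35)&(Q[:,1]<62)&(Q[:,0]>-75)&(Q[:,0]<80)]
    print(n,len(w),"lid slope,z0",np.polyfit(w[:,0],w[:,2],1))
    w=Q[(np.abs(Q[:,1])<10)&(Q[:,0]>-72)&(Q[:,0]<-48)&(Q[:,2]>88)&(Q[:,2]<130)];print("lever z",len(w),np.median(w[:,2]) if len(w) else 0)
```

```text
t 13.8 pos [0.4999 0.0117 0.2094] y ang -111.28 down [ 0.009 -0.007 -1.   ] F [ 0.2  0.3 -0. ] open 0.0599
tool delta mm [ 9.4 10.9 -4.2] q [-0.13  0.28  1.56 -0.01  1.29  1.82]
scene4 733 lid slope,z0 [2.05177897e-03 8.06646709e+01]
lever z 77 96.00930812761233
scene7 741 lid slope,z0 [4.09760456e-03 8.06253709e+01]
lever z 80 96.22525507290337
```

View pics/s12.png

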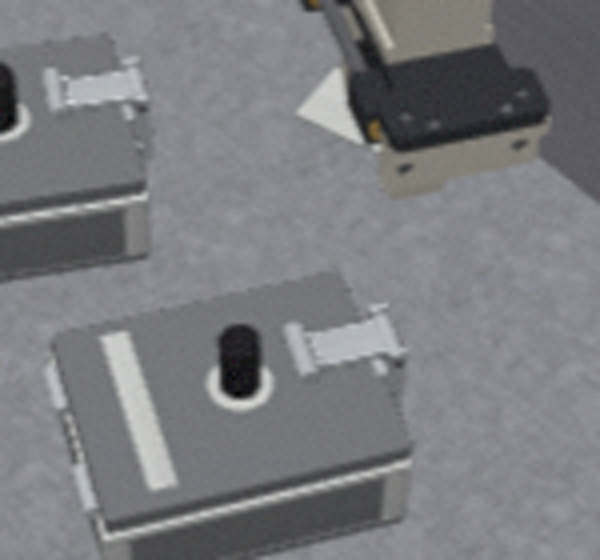

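The catch lies flat, the lid is shut and the gripper is clear.

```bash
python3 -c "
from cell import job
print(job.hand_in())"
```

```text
the job is handed in; nothing more can be done
None
```

The job is done and handed in at about 14 s. The middle case's catch is shut, the tug showed that it holds, and the lid is back down and released.

- **Catch:** I pressed down on its roller with the closed fingers and it snapped shut. The lever then measured 96 mm above the bench, the stated height when shut.
- **Tug:** I gripped the knob (24 mm across; the fingers read 23.5 mm) and pulled up. The lid rose about 5.5–6 mm, to about 0.055 rad, then stopped firmly with up to 33 N of downward pull. The catch stayed down; part of the lever was hidden, and the rest read 97 mm.
- **Settling:** I lowered the lid, pressed lightly to seat it (up to about 13 N) and let go. Afterwards the lid was level at 80.6 mm (0.004 rad, within noise) and the lever at 96.2 mm. The gripper was clear, with no force on the tool.

**A check that disagreed:** the reported TCP was about 37 mm further down than the fingertips seen in the depth images. My first descent met nothing where it should have touched the roller. I measured the offset from the images and corrected for it, and later contacts fitted to within about 10 mm.

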